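# Seat the shield plate on its three-ball mount

## Robot

A 7-joint arm with a two-finger parallel gripper is mounted at the origin on the work surface. World frame = base frame: x ahead of the robot, y to its left, z up, the work surface at z = 0. Lengths are in m, angles in rad, forces in N, time in s.
With the tool pointing down it reaches from about 0.425 to 0.875 m from the base axis. Payload 4.7 kg.
Tool frame: the origin (TCP) lies at the very end of the fingers, on their centre line; the grasp point (between the pads) lies 19 mm behind it; z points along the fingers, y is the line along which they close (so a half turn about z gives the same grasp; the last joint's range is limited). The gripper opens to 87 mm and grips with 3 to 60 N. Pads are 19 mm wide; open, the fingers measure 117 mm over their backs; the gripper's body (75 mm by 190 mm) begins 51 mm behind the grasp point.
Start: joints at [-1.272, 0.321, -0.07, 1.45, 0.023, 1.371, -0.057], TCP at [0.183, 0.624, 0.223] pointing down, gripper open.
Joint ranges: [-2.86, 2.86], [-0.3, 2.09], [-1.38, 1.24], [0.06, 2.45], [-1.56, 4.7], [0.09, 2.05], [-2.69, 2.69]. Speed limits (rad/s): [2.57, 2.57, 3.14, 3.14, 3.14, 3.14, 3.14].

## Interface

Orientations are given as a rotation vector (axis times angle).
In Python, from bench import ctrl gives the robot as it stands.
- The arm moves only by the shell command python3 -m jog 'ROWS' [FORCE]. ROWS is JSON, a list that holds one entry, the list of rows, each a list of 7 numbers: the shift along the tool's x, y, z in mm, then the turn, a rotation vector about the tool's x, y, z in degrees, then the finger opening in mm, from 0 to 87. A call has 1 to 10 rows; each row is the pose to reach, as a shift and turn from the pose commanded when the call began, along the tool's axes at that moment; what a row does not reach only later rows make up. A row lasts 1/10 s, in which the tool goes at most 50 mm and 8.59 degrees, less where a joint would pass 70% of its speed; a pose out of reach is approached as far as the arm can. A call with a gripper value outside its range is refused whole. The fingers move at their own pace and stop on an object; FORCE is the grip in N (left out, the last holds). Time passes only in rows, so rows that repeat a pose let the fingers close. It gives the time, the measured TCP pose, the force, the opening and the grip force at its end, in the units of the state.
- ctrl.get_state(): the state, without advancing time (a new reading comes with each control period).
- ctrl.get_image(name): name is "side" or "top"; returns a dict with "image" (400x640x3 uint8, red, green, blue), "depth" (400x640 float32, m along the optical axis (not along the pixel's ray), 0 where there is no reading), "fov_y" (degrees; the focal length in pixels is half the picture's height over the tangent of half this angle, whatever the lens; pixels are square), "cx", "cy" (the principal point, pixels), "rvec" (rotation vector, rad) and "tvec" (3), from world to camera coordinates, as OpenCV has them. Camera axes: x right, y down, z forward; pixel columns grow to the right and rows downward; lengths in m; the calibration is good to about 2 mm. A picture is of the moment at which its call begins.
- ctrl.close_job(): hands the job in; it is judged then, once.
The state is a dict: "time": time; "joint_positions": joint angles; "qd": joint speeds; "joint_torque": joint torques, N m; "position": TCP position; "tool_rot": TCP orientation; "ft_force": force on the tool from outside, world axes, zero at the start; "torque": the same for the moment, N m; "grip_width": opening from 0.0 (shut) to 1.0 (fully open); "grip_force": force on a finger pad.
Only numpy, scipy, OpenCV 4.12 (cv2) and the standard library are available. Lean on these libraries where they do the work, as an engineer would, in place of code of your own. Each camera call takes 0.05 s, during which the arm holds its last target. There are 200 camera calls.

## Task

The aluminium shield plate stands on edge in the wooden slot rack. Lift it out (its plain top edge can be pinched) and lean it on the sloped wooden rest, handle side up and bottom edge on the ledges, and let go of it there; then take it again, best by its bar handle, and seat it on the three balls of the grey mount, with the edge that was uppermost over the single-ball end, pressing it past the two sprung rollers on both sides so that it sits level and fully home. Do not drop the plate, let go of it at the end, and leave the vial, the dust cap and the screwdriver where they are.

Things in the scene. Friction and masses are not known exactly. Their poses are not given: they have to be found in the camera images.
- plate_mid (a point): Centre of the loose aluminium shield plate (0.29-0.43 kg): a sheet 140 (x) x 120 (y) x 6 mm (z); point at mid-thickness. Plate axes: z = out of the handle side, x = along width and bar handle, y = towards the edge that is uppermost at the start. It starts standing on its y = -60 mm edge in the rack, leaning up to 0.1 rad. The sides at x = +-70 are round bars 6 mm thick.
- plate_edge (a point): Middle of the plate's top edge, plate point (0, 60, 0) mm. The outer 25 mm of the sheet below it (y = 35 to 60) is plain on both faces, 6 mm thick: pinch it there.
- plate_bar (a point): Centre of the plate's steel bar handle, plate point (0, 0, 35) mm: 90 mm long in x, 14 mm thick in y, 16 mm tall in z (top at z = 43), on two posts at x = +-38, with 24 mm free under the bar. A stud 10 mm across and 6 mm high stands on the sheet at y = -27 mm.
- plate_vee (a point): The single vee under the plate, plate point (0, 22, -3) mm. Three vee channels under the sheet take the mount's balls: at (x, y) = (0, 22), (44, -18), (-44, -18) mm; each 18 mm long, 90 degrees, pointing to the middle, reaching 12 mm below the sheet.
- rack: Fixed wooden slot rack, 90 (x) x 190 (y) mm, 34 high; origin at the centre of its underside on the table. The slot runs along y, 8 mm wide, 24 deep, its floor 10 mm above the table; blocks close its ends at y = +-80. The plate's handle faces the rack's -x and plate x lies along the rack's -y. The plate must rise 24 mm to leave the slot.
- rest_seat (a point): Where plate_mid comes to lie on the sloped rest, about 80 mm above the table. Axes: those of the rest, z up. The slope rises towards +x at 45 degrees: the lying plate's y points along (+x +z), its z (handle side) along (-x +z), its x along -y.
- rest: Fixed sloped wooden rest, base board 130 (x) x 180 (y) x 10 mm; origin under its centre. Two 45 degree rails, 18 mm wide at y = +-69, run 75 mm up the slope from two ledges that carry the plate's y = -60 edge and rise 10 mm out of the slope. Open between the rails for the vees; the plate's upper 45 mm overhangs them, leaving room for a finger beneath.
- mount_home (a point): Where plate_mid is when the plate is fully seated, 55.7 mm above the table. Axes: z up, x and y those of the seated plate (half round, it does not fit). The vees centre the plate from about 5 mm off. Lowered on, the plate's round sides first rest on the rollers, plate_mid about 13 mm above home; less than 5.5 mm above home the rollers snap over it and pull it down with 5 N or so.
- ball_single (a point): Centre of the mount's single ball, at (0, 22) mm in the mount's x, y, 40 mm above the table. The other two balls are at (44, -18) and (-44, -18) mm, same height; 18 mm diameter, polished steel, on short posts.
- mount: Fixed grey mount, base 220 (x) x 130 (y) x 16 mm; origin under its centre, on the table; axes as mount_home. Brackets at x = +-90 to 104, up to 76 mm high, carry the two rollers.
- roller_a (a joint): Outward travel (m) of the roller at the mount's +x side: steel, 18 mm diameter, 46 long in y, axis at x = 76.5 mm and 5.5 mm above mount_home, sprung inwards with 6 N + 250 N/m, travel 9 mm. 0 = in, about 0.001 with the plate home, 0.0025 as the plate's side passes. To push the plate past both rollers takes 8 to 15 N at its middle; a side left up: press there.
- roller_b (a joint): The same for the roller at the mount's -x side.
- vial: Bystander: glass vial with cork stopper, 32 mm diameter, 90 mm tall, upright; origin at its foot.
- dust_cap: Bystander: black rubber dust cap, a disc 68 mm diameter, 24 mm high; origin at the centre of its underside.
- screwdriver: Bystander: screwdriver lying on the table, 150 mm long.

How it is judged:
On the way:
1. the plate lies on the sloped rest, handle side up, let go of by the robot and still (distance between plate_mid and rest_seat below 0.025 m and angle between plate_mid's own z axis and vertical between 0.6 and 0.97 rad and x of plate_bar in the frame of rest_seat below -0.005 m and linear speed of plate below 0.03 m/s and contact force between the fingers and plate below 0.3 N), for 0.2 s.
At the end, for the whole second after the job is handed in: The plate is seated on the three balls: its centre within 2.5 mm sideways and 2 mm in height of home, level and turned true within 2 degrees, handle up, still and not touched by the robot (horizontal distance between plate_mid and mount_home below 0.0025 m and z of plate_mid in the frame of mount_home between -0.003 and 0.002 m and angle between plate_mid's own z axis and vertical below 0.035 rad and angle between the x axis of plate_mid and the x axis of mount_home, either way round below 0.035 rad and z of plate_bar in the frame of mount_home above 0.03 m and linear speed of plate below 0.01 m/s and contact force between the fingers and plate below 0.3 N).
It fails at once if a bystander (vial, dust cap, screwdriver) is moved more than 30 mm or the vial tipped over (distance of any of vial, dust_cap, screwdriver from where it was at the start of the episode above 0.03 m or angle between vial's own z axis and vertical above 0.6 rad).
It fails at once if the plate is dropped (moves faster than 0.5 m/s while the fingers do not hold it) (linear speed of plate above 0.5 m/s and contact force between the fingers and plate below 0.1 N).
It also fails if it takes over 64 s, if anything falls off the work surface, if the arm or the gripper's body presses on something with over 40 N, if the wrist force passes 120 N, or if a joint passes its speed limit or range.

## Working session

There is one attempt and no reset: what is moved stays moved. The work goes in short steps, Python scripts to look and compute and a shell command to move; the robot and the scene stay as the last step left them, time stands still between calls to the robot, and variables do not carry over. Pictures are saved under pics/ and viewed, at most 10 in all, crops included, and the job is handed in when it is done.

```bash
ls; mkdir -p pics; python3 - <<'E'
from bench import ctrl
import cv2,numpy as np
for n in("side","top"):
    d=ctrl.get_image(n); cv2.imwrite(f"pics/{n}0.png",d["image"][:,:,::-1]); np.savez(f"{n}0.npz",**d)
    R=cv2.Rodrigues(np.array(d["rvec"]))[0]; print(n,d["fov_y"],d["cx"],d["cy"],(-R.T@np.array(d["tvec"])).round(3),R.round(2).tolist(),(d["depth"]>0).mean())
s=ctrl.get_state();print(s)
E
```

```text
pics
side 47.80469365497508 309.96646162738375 195.6781011781065 [ 0.313 -0.806  0.609] [[0.95, -0.31, -0.0], [-0.17, -0.5, -0.85], [0.26, 0.81, -0.53]] 0.99565625
top 49.0260465761267 320.30586988783017 198.68659255216912 [ 0.398 -0.022  1.158] [[0.02, -1.0, -0.01], [-0.99, -0.02, -0.15], [0.15, 0.01, -0.99]] 0.99600390625
{'time': 0.1, 'joint_positions': array([-1.27192071,  0.32175907, -0.07011177,  1.45156119,  0.02261886,
        1.37078025, -0.0569182 ]), 'qd': array([ 4.57532832e-04, -9.81732162e-04, -2.51361030e-03, -2.97440230e-03,
        1.33101910e-03,  6.83206897e-05,  5.61816595e-05]), 'joint_torque': array([-4.64417353e-04, -4.92566729e+01, -4.06073034e-01, -3.13399673e+01,
       -6.41439389e-02,  3.94294644e-02,  6.91258856e-05]), 'position': array([0.18251043, 0.62333694, 0.22156036]), 'tool_rot': array([-4.45733076e-01, -3.10966642e+00,  2.69303586e-03]), 'ft_force': array([-0.4616006 ,  0.47873425, -0.83252908]), 'torque': array([-0.02231552,  0.01940131,  0.02239852]), 'grip_force': 0.0, 'grip_width': 1.001638499828606}
```

View pics/top0.png

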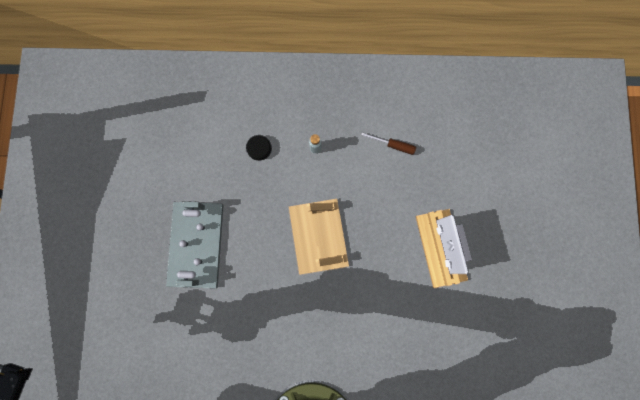

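View pics/side0.png

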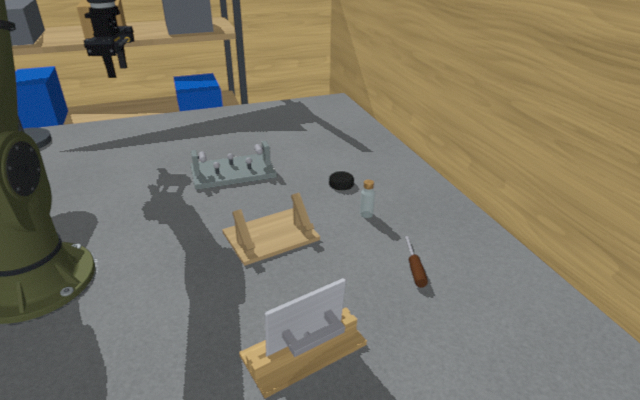

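Top view: mount at left (185,244) with the single ball at (183,244), rest in the middle (320,238), rack with the plate at right (445,250). Bystanders sit at the far side: cap (258,148), vial (315,143), screwdriver (390,143). The side view shows the handle facing the side camera (-y). Next, measure with depth.

```bash
cat > h.py <<'E'
import numpy as np,cv2
from scipy.spatial.transform import Rotation as Ro
def grab(n,save=None):
    from bench import ctrl
    d=ctrl.get_image(n)
    if save: cv2.imwrite(save,d["image"][:,:,::-1])
    return d
def cloud(d):
    h,w=d["depth"].shape; f=h/2/np.tan(np.radians(d["fov_y"])/2)
    v,u=np.mgrid[:h,:w]; z=d["depth"]
    p=np.stack([(u-d["cx"])/f*z,(v-d["cy"])/f*z,z],-1)
    R=Ro.from_rotvec(d["rvec"]).as_matrix()
    P=(p-np.array(d["tvec"]))@R; P[z<=0]=np.nan
    return P
def proj(d,X):
    f=200/np.tan(np.radians(d["fov_y"])/2)
    K=np.array([[f,0,d["cx"]],[0,f,d["cy"]],[0,0,1.]])
    return cv2.projectPoints(np.atleast_2d(X).astype(float),np.array(d["rvec"],float),np.array(d["tvec"],float),K,None)[0][:,0]
E
python3 - <<'E'
from h import *
T=dict(np.load("top0.npz"));S=dict(np.load("side0.npz"))
PT=cloud(T);PS=cloud(S)
print("table z top/side",np.nanmedian(PT[300:330,380:400,2]),np.nanmedian(PS[300:330,500:540,2]))
def blob(P,xr,yr,zr):
    m=(P[...,0]>xr[0])&(P[...,0]<xr[1])&(P[...,1]>yr[0])&(P[...,1]<yr[1])&(P[...,2]>zr[0])&(P[...,2]<zr[1]); return m
for nm,u,v in(("mount",185,244),("rest",320,238),("rack",445,250),("cap",258,148),("vial",315,140),("sd",390,143),("ball1",183,244),("b2",200,226),("b3",197,262),("railA",323,207),("railA2",315,208),("railA3",333,206),("railB",332,261),("rB2",322,263),("rB3",344,259)):
    print(nm,PT[v,u].round(3))
def rects(P,name,c,r,zr):
    m=blob(P,(c[0]-r,c[0]+r),(c[1]-r,c[1]+r),zr); q=P[m]
    if len(q)<5: print(name,len(q));return
    b=cv2.minAreaRect((q[:,:2]*1000).astype(np.float32)); print(name,len(q),np.round(b[0],1),np.round(b[1],1),round(b[2],1),"zmax",q[:,2].max().round(3),"mean",q.mean(0).round(4))
for nm,P in(("T",PT),("S",PS)):
    rects(P,nm+" mountbase",PT[244,190],.14,(.009,.02)); rects(P,nm+" rest base",PT[238,320],.12,(.005,.014))
    rects(P,nm+" rack top",PT[250,440],.13,(.03,.038)); rects(P,nm+" plate",PT[250,445],.13,(.05,.2))
    rects(P,nm+" rollers/brackets",PT[244,190],.14,(.055,.085))
E
```

```text
table z top/side 0.00010440740828081991 0.0006393274731660434
mount [0.445 0.331 0.044]
rest [ 0.47  -0.011  0.012]
rack [ 0.446 -0.327  0.041]
cap [0.706 0.161 0.021]
vial [0.713 0.007 0.085]
sd [ 0.727 -0.191  0.024]
ball1 [0.445 0.335 0.046]
b2 [0.491 0.294 0.05 ]
b3 [0.401 0.296 0.05 ]
railA [ 0.547 -0.017  0.053]
railA2 [0.541 0.003 0.074]
railA3 [ 0.551 -0.042  0.041]
railB [ 0.411 -0.042  0.058]
rB2 [ 0.405 -0.018  0.086]
rB3 [ 0.417 -0.073  0.039]
T mountbase 3482 [447.5 318.5] [136.6 220.2] 89.2 zmax 0.02 mean [0.4458 0.3133 0.0157]
T rest base 2891 [471.2 -10.6] [233.6 232.4] 1.7 zmax 0.014 mean [ 0.4738 -0.0025  0.0097]
T rack top 500 [ 454.  -326.4] [189.4  33.9] 13.4 zmax 0.038 mean [ 0.4516 -0.3216  0.0338]
T plate 1170 [ 460.7 -345.4] [139.1  56.6] 14.2 zmax 0.133 mean [ 0.4579 -0.3377  0.092 ]
T rollers/brackets 479 [447.5 315.6] [ 44.7 207.2] 88.9 zmax 0.081 mean [0.4464 0.3142 0.0706]
S mountbase 1642 [447.2 315.5] [136.2 219.2] 89.7 zmax 0.02 mean [0.4438 0.3013 0.016 ]
S rest base 2401 [477.1  -5.6] [180.2 135.3] 10.9 zmax 0.014 mean [ 0.4762 -0.0145  0.0104]
S rack top 754 [ 455.7 -327.2] [192.   35.1] 13.0 zmax 0.038 mean [ 0.4254 -0.3385  0.0343]
S plate 3806 [ 462.4 -352.4] [140.1  47.3] 12.0 zmax 0.132 mean [ 0.4566 -0.3437  0.0904]
S rollers/brackets 289 [447.6 312.7] [ 42.  207.6] 89.3 zmax 0.079 mean [0.4461 0.3071 0.0685]
```

```bash
python3 - <<'E'
from h import *
T=dict(np.load("top0.npz"));S=dict(np.load("side0.npz"))
PT=cloud(T);PS=cloud(S)
# plate planes
def plane(q,it=400,t=.0015):
    rng=np.random.default_rng(0);best=None
    for _ in range(it):
        a=q[rng.choice(len(q),3,False)];n=np.cross(a[1]-a[0],a[2]-a[0]);l=np.linalg.norm(n)
        if l<1e-6: continue
        m=abs((q-a[0])@(n/l))<t
        if best is None or m.sum()>best.sum():best=m
    c=q[best].mean(0);n=np.linalg.svd(q[best]-c)[2][2];return n,c,best
for nm,P in(("T",PT),("S",PS)):
    m=(abs(P[...,0]-.46)<.12)&(abs(P[...,1]+.345)<.08)&(P[...,2]>.045)&(P[...,2]<.15)
    q=P[m];n,c,b=plane(q);n=n*-np.sign(n[1]);e=q[b]
    x=np.cross([0,0,1],-n);x/=np.linalg.norm(x);x*=np.sign(x[0]);y=np.cross(n,x)
    s=(e-c)@x;t=(e-c)@y
    mid=c+x*(np.percentile(s,.5)+np.percentile(s,99.5))/2+y*np.percentile(t,99.7)
    print(nm,"n",n.round(3),"yaw",np.degrees(np.arctan2(x[1],x[0])).round(2),"lean",np.degrees(np.arcsin(n[2])).round(2),"width",np.percentile(s,[.5,99.5]).round(4),b.sum(),"top mid(face)",mid.round(4),"edge centre",(mid+n*(.003 if nm=="T" else -.003)).round(4))
# rest base by colour+height
for nm,P,D in(("T",PT,T),("S",PS,S)):
    hsv=cv2.cvtColor(D["image"],cv2.COLOR_RGB2HSV)
    m=(hsv[...,1]>60)&(abs(P[...,0]-.475)<.14)&(abs(P[...,1]+.005)<.13)&(P[...,2]<.014)&(P[...,2]>.006)
    m=cv2.morphologyEx(m.astype(np.uint8),cv2.MORPH_OPEN,np.ones((3,3)))>0
    q=P[m];b=cv2.minAreaRect((q[:,:2]*1000).astype(np.float32));print(nm,"rest",np.round(b[0],1),np.round(b[1],1),b[2])
    # rails
    m=(hsv[...,1]>60)&(abs(P[...,0]-.475)<.14)&(abs(P[...,1]+.005)<.13)&(P[...,2]>.03);q=P[m]
    for lo,hi in((.35,.47),(.48,.62)):
        r=q[(q[:,0]>lo)&(q[:,0]<hi)];print("  rail",r.mean(0).round(4),r.min(0).round(3),r.max(0).round(3))
    # mount: balls
    m=(abs(P[...,0]-.446)<.065)&(abs(P[...,1]-.315)<.06)&(P[...,2]>.041)&(P[...,2]<.06)
    k,l=cv2.connectedComponents(m.astype(np.uint8))
    for i in range(1,k):
        q=P[l==i]
        if len(q)<8:continue
        f=lambda p:np.linalg.norm(q-p,axis=1)-.009
        from scipy.optimize import least_squares
        r=least_squares(lambda p:np.linalg.norm(q-[p[0],p[1],.04],axis=1)-.009,q.mean(0)[:2],loss="soft_l1",f_scale=.001);print("  ball",len(q),q.mean(0).round(4),q[:,2].max().round(4),r.x.round(4),np.sqrt(2*r.cost/len(q)).round(4))
    m=(abs(P[...,0]-.446)<.13)&(abs(P[...,1]-.315)<.09)&(P[...,2]>.012)&(P[...,2]<.0185)
    m=cv2.morphologyEx(m.astype(np.uint8),cv2.MORPH_OPEN,np.ones((3,3)))>0
    b=cv2.minAreaRect((P[m][:,:2]*1000).astype(np.float32));print("  mount base",np.round(b[0],1),np.round(b[1],1),b[2])
E
```

```text
T n [ 0.232 -0.969 -0.088] yaw 13.45 lean -5.05 width [-0.0675  0.0699] 707 top mid(face) [ 0.4571 -0.3332  0.1321] edge centre [ 0.4578 -0.3361  0.1319]
S n [ 0.23  -0.97  -0.084] yaw 13.35 lean -4.82 width [-0.0643  0.0726] 2545 top mid(face) [ 0.4589 -0.3383  0.1312] edge centre [ 0.4583 -0.3354  0.1315]
T rest [476.8  -5.3] [179.7 130.1] 10.746587753295898
  rail [ 0.4129 -0.0388  0.0603] [ 0.398 -0.078  0.033] [ 0.427 -0.003  0.09 ]
  rail [ 0.5473 -0.0125  0.059 ] [ 0.534 -0.053  0.031] [0.563 0.023 0.091]
  ball 35 [0.4907 0.2959 0.0467] 0.0526 [0.4907 0.2972] 0.0012
  ball 38 [0.4474 0.3363 0.0458] 0.0526 [0.4478 0.3384] 0.0011
  ball 40 [0.4028 0.2973 0.0458] 0.0513 [0.4031 0.299 ] 0.001
  mount base [447.3 316.1] [130.7 219.4] 89.39498138427734
S rest [477.   -5.4] [180.1 134.9] 10.891538619995117
  rail [ 0.4128 -0.0404  0.0563] [ 0.4   -0.079  0.03 ] [ 0.429 -0.009  0.089]
  rail [ 0.5472 -0.0136  0.0556] [ 0.535 -0.052  0.03 ] [0.565 0.015 0.088]
  ball 23 [0.4473 0.3342 0.0453] 0.05 [0.4479 0.3378] 0.0013
  ball 23 [0.4907 0.2937 0.0461] 0.0509 [0.4916 0.2971] 0.0012
  ball 24 [0.4034 0.2946 0.0453] 0.05 [0.4027 0.298 ] 0.0011
  mount base [447.  315.8] [135.9 219. ] 89.85327911376953
```

```bash
cat >> h.py <<'E'
def frame(yaw,tilt):
    """plate axes (columns): yaw of x about world z (deg); tilt: 0 = standing, 45 = on rest, 90 = flat handle up"""
    return (Ro.from_euler('z',yaw,degrees=True)*Ro.from_euler('x',90-tilt,degrees=True)).as_matrix()
RACK=frame(13.4,-5.0); EDGE=np.array([.458,-.3357,.1312])
REST=frame(10.8,45); SEAT=np.array([.477,-.0054,0])+Ro.from_euler('z',10.8,degrees=True).apply([0,-.004,.080])
HOME=frame(-.6,90); HP=np.array([.4473,.316,.0557])
def tool(F,kind,half=0):
    z=-F[:,1] if kind=='edge' else -F[:,2]
    y=-F[:,2] if kind=='edge' else F[:,1]
    if half: y=-y
    return np.column_stack([np.cross(y,z),y,z])
def go(p,R):
    from bench import ctrl
    s=ctrl.get_state(); C=Ro.from_rotvec(s["tool_rot"])
    d=C.inv().apply(np.array(p)-s["position"])*1000; r=np.degrees((C.inv()*Ro.from_matrix(R)).as_rotvec())
    print("shift",d.round(1),"turn",r.round(1),"|d|",np.linalg.norm(d).round(1),"|r|",np.linalg.norm(r).round(1),"t",s["time"],"q",s["joint_positions"].round(2))
E
python3 - <<'E'
from h import *
T=dict(np.load("top0.npz"));P=cloud(T)
c=np.array([.477,-.0054]);a=np.radians(10.8);hsv=cv2.cvtColor(T["image"],cv2.COLOR_RGB2HSV)
xr=(P[...,:2]-c)@[-np.sin(a),np.cos(a)];yr=(P[...,:2]-c)@[np.cos(a),np.sin(a)]
for s in(1,-1):
    m=(abs(yr-s*.069)<.007)&(abs(xr)<.07)&(P[...,2]>.02)&(hsv[...,1]>60)
    i=np.argsort(xr[m]);print(np.c_[xr[m][i],P[...,2][m][i]][::8].round(3).tolist())
go(SEAT+REST@[0,.038,.08],tool(REST,'edge'))
go([.45,.25,.30],tool(REST,'edge'))
E
```

```text
[[-0.06, 0.033], [-0.056, 0.039], [-0.052, 0.044], [-0.048, 0.039], [-0.045, 0.036], [-0.041, 0.038], [-0.037, 0.045], [-0.033, 0.048], [-0.029, 0.055], [-0.025, 0.056], [-0.022, 0.059], [-0.017, 0.064], [-0.014, 0.061], [-0.009, 0.067], [-0.005, 0.074], [-0.002, 0.077], [0.003, 0.084], [0.006, 0.085], [0.01, 0.087], [0.013, 0.081]]
[[-0.06, 0.033], [-0.056, 0.038], [-0.052, 0.043], [-0.049, 0.039], [-0.046, 0.035], [-0.041, 0.04], [-0.037, 0.043], [-0.033, 0.046], [-0.03, 0.047], [-0.027, 0.056], [-0.022, 0.055], [-0.019, 0.063], [-0.016, 0.061], [-0.012, 0.069], [-0.009, 0.071], [-0.004, 0.08], [-0.001, 0.077], [0.002, 0.083], [0.005, 0.083], [0.009, 0.088], [0.012, 0.084], [0.015, 0.082]]
shift [-474.6 -550.6   59.1] turn [ 44.  -10.7 -25.7] |d| 729.3 |r| 52.1 t 0.1 q [-1.27  0.32 -0.07  1.45  0.02  1.37 -0.06]
shift [-361.6 -283.3  -77.9] turn [ 44.  -10.7 -25.7] |d| 465.9 |r| 52.1 t 0.1 q [-1.27  0.32 -0.07  1.45  0.02  1.37 -0.06]
```

```bash
python3 -m jog '[[[-362,-283,-100,44,-10.7,-25.7,50],[-362,-283,-100,44,-10.7,-25.7,50],[-362,-283,-100,44,-10.7,-25.7,50],[-362,-283,-100,44,-10.7,-25.7,50],[-362,-283,-100,44,-10.7,-25.7,50],[-362,-283,-100,44,-10.7,-25.7,50],[-362,-283,-100,44,-10.7,-25.7,50],[-362,-283,-100,44,-10.7,-25.7,50],[-362,-283,-100,44,-10.7,-25.7,50],[-362,-283,-100,44,-10.7,-25.7,50]]]' 50
python3 - <<'E'
from h import *
go(SEAT+REST@[0,.038,.08],tool(REST,'edge'))
E
```

```text
time: 1.1
position: [0.4533, 0.2454, 0.3241]
tool_rot: [-0.255, 2.825, -1.169]
ft_force: [0.5, -0.4, 0.5]
grip_width: 0.571
grip_force: 0.0
shift [ 22.4 -87.9 314.8] turn [ 0.  -0.1 -0.4] |d| 327.6 |r| 0.5 t 1.1 q [-1.    0.31  0.08  1.48  0.56  1.88  0.87]
```

```bash
python3 -m jog '[[[22,-88,315,0,0,0,50],[22,-88,315,0,0,0,50],[22,-88,315,0,0,0,50],[22,-88,315,0,0,0,50],[22,-88,315,0,0,0,50],[22,-88,315,0,0,0,50],[22,-88,315,0,0,0,50],[22,-88,315,0,0,0,50]]]'
python3 - <<'E'
from h import *
go(SEAT+REST@[0,.038,.0],tool(REST,'edge'))
go(SEAT+REST@[0,0,.016+.08],tool(REST,'bar'))
go(SEAT+REST@[0,0,.016+.08],tool(REST,'bar',1))
E
```

```text
time: 1.9
position: [0.4801, -0.0376, 0.1596]
tool_rot: [-0.261, 2.83, -1.173]
ft_force: [-0.5, -0.1, -0.3]
grip_width: 0.575
grip_force: 0.0
shift [-2.8 76.3 -1.7] turn [ 0.  -0.4 -0.1] |d| 76.3 |r| 0.4 t 1.9 q [-0.75  0.13  0.24  2.05  0.73  1.34  0.94]
shift [ -3.2 -19.7  36.3] turn [-90.   -0.2  -0.4] |d| 41.4 |r| 90.0 t 1.9 q [-0.75  0.13  0.24  2.05  0.73  1.34  0.94]
shift [ -3.2 -19.7  36.3] turn [ -0.3 127.  127.1] |d| 41.4 |r| 179.7 t 1.9 q [-0.75  0.13  0.24  2.05  0.73  1.34  0.94]
```

```bash
python3 -m jog '[[[0,-20,-20,-9,0,0,50],[0,-20,-20,-18,0,0,50],[0,-20,-20,-27,0,0,50],[0,-20,-20,-36,0,0,50],[0,-20,-10,-45,0,0,50],[0,-20,0,-54,0,0,50],[0,-20,10,-63,0,0,50],[0,-20,20,-72,0,0,50],[0,-20,30,-81,0,0,50],[0,-20,36,-90,0,0,50]]]'
python3 -m jog '[[[0,0,0,-5,0,0,50],[0,0,0,-5,0,0,50]]]'
python3 - <<'E'
from h import *
go(SEAT+REST@[0,0,.016+.08],tool(REST,'bar'))
go(SEAT+REST@[0,0,.016],tool(REST,'bar'))
go([.48,-.12,.30],tool(RACK,'edge'))
go(EDGE+RACK@[0,.05,0],tool(RACK,'edge'))
E
```

```text
time: 2.9
position: [0.4917, -0.0717, 0.1508]
tool_rot: [0.278, -2.869, -1.084]
ft_force: [-0.6, 1.1, -0.0]
grip_width: 0.578
grip_force: 0.0
time: 3.1
position: [0.4896, -0.0733, 0.1468]
tool_rot: [0.26, -2.809, -1.197]
ft_force: [0.6, -0.2, -0.5]
grip_width: 0.577
grip_force: 0.0
shift [-0.4 -1.2 -2.7] turn [ 1.2 -0.1 -0.3] |d| 3.0 |r| 1.2 t 3.1 q [ 0.    0.51  0.66  1.71 -0.78  1.74  2.61]
shift [-0.6 -2.8 77.2] turn [ 1.2 -0.1 -0.3] |d| 77.3 |r| 1.2 t 3.1 q [ 0.    0.51  0.66  1.71 -0.78  1.74  2.61]
shift [  18.8   79.9 -137.8] turn [41.2  0.9 -2.6] |d| 160.4 |r| 41.3 t 3.1 q [ 0.    0.51  0.66  1.71 -0.78  1.74  2.61]
shift [  79.6 -153.1 -208.3] turn [41.2  0.9 -2.6] |d| 270.5 |r| 41.3 t 3.1 q [ 0.    0.51  0.66  1.71 -0.78  1.74  2.61]
```

```bash
python3 -m jog '[[[19,80,-138,25,1,-1.5,40],[19,80,-138,25,1,-1.5,40],[19,80,-138,25,1,-1.5,40],[19,80,-138,25,1,-1.5,40],[80,-153,-208,41.2,0.9,-2.6,40],[80,-153,-208,41.2,0.9,-2.6,40],[80,-153,-208,41.2,0.9,-2.6,40],[80,-153,-208,41.2,0.9,-2.6,40],[80,-153,-208,41.2,0.9,-2.6,40],[80,-153,-208,41.2,0.9,-2.6,40]]]'
python3 -m jog '[[[0,0,0,0,0,0,40]]]'
python3 - <<'E'
from h import *
d=grab("side","pics/s1.png");
go(EDGE+RACK@[0,.05,0],tool(RACK,'edge'))
go(EDGE+RACK@[0,-.022,0],tool(RACK,'edge'))
E
```

```text
time: 4.1
position: [0.4563, -0.3422, 0.1812]
tool_rot: [0.359, -3.11, -0.13]
ft_force: [-0.6, -0.3, 0.6]
grip_width: 0.457
grip_force: 0.0
time: 4.2
position: [0.4597, -0.3379, 0.1838]
tool_rot: [0.368, -3.113, -0.134]
ft_force: [0.3, 0.2, 0.3]
grip_width: 0.46
grip_force: 0.0
shift [ 2.4 -2.8  3.3] turn [-0.1  0.5  0.3] |d| 5.0 |r| 0.5 t 4.25 q [-0.08  0.29  0.85  1.68 -0.28  1.35  2.63]
shift [ 3.  -2.7 75.3] turn [-0.1  0.5  0.3] |d| 75.4 |r| 0.5 t 4.25 q [-0.08  0.29  0.85  1.68 -0.28  1.35  2.63]
```

View pics/s1.png

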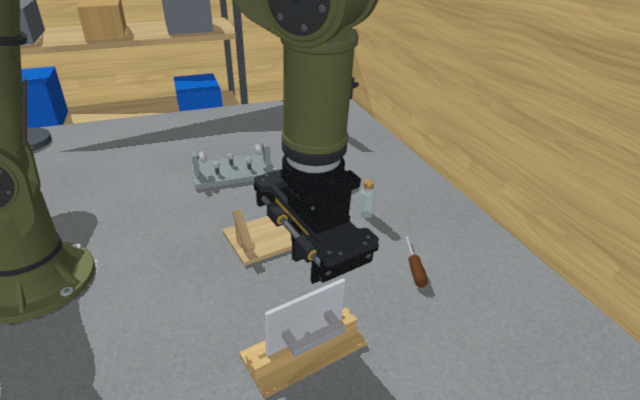

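Gripper is aligned above the plate's top edge (~(305,300)), fingers straddling it. Descend and pinch.

```bash
python3 -m jog '[[[3,-2.5,20,0,0.5,0.3,40],[3,-2.5,45,0,0.5,0.3,40],[3,-2.5,65,0,0.5,0.3,40],[3,-2.5,74,0,0.5,0.3,40],[3,-2.5,74,0,0.5,0.3,40]]]'
python3 - <<'E'
from h import *
go(EDGE+RACK@[0,-.022,0],tool(RACK,'edge'))
E
python3 -m jog '[[[0,0,0,0,0,0,5],[0,0,0,0,0,0,0],[0,0,0,0,0,0,0],[0,0,0,0,0,0,0],[0,0,0,0,0,0,0],[0,0,0,0,0,0,0]]]' 50
```

```text
time: 4.75
position: [0.4572, -0.3331, 0.1101]
tool_rot: [0.366, -3.106, -0.133]
ft_force: [-1.0, -0.6, 0.0]
grip_width: 0.461
grip_force: 0.0
shift [-0.2 -0.9  0.8] turn [-0.1 -0.1  0. ] |d| 1.2 |r| 0.1 t 4.75 q [-0.04  0.35  0.79  1.77 -0.31  1.22  2.66]
time: 5.35
position: [0.4561, -0.3346, 0.1103]
tool_rot: [0.361, -3.105, -0.134]
ft_force: [-1.2, 1.7, 3.2]
grip_width: 0.061
grip_force: 50.0
```

```bash
python3 -m jog '[[[0,0,-10,0,0,0,0],[0,0,-20,0,0,0,0],[0,0,-35,0,0,0,0],[0,0,-50,0,0,0,0],[0,0,-70,0,0,0,0],[0,0,-90,0,0,0,0],[0,0,-110,0,0,0,0],[0,0,-110,0,0,0,0]]]'
python3 - <<'E'
from h import *
d=grab("side","pics/s2.png");
go(SEAT+REST@[0,.038,.10],tool(REST,'edge'))
go(SEAT+REST@[0,.038,.10]+[0,-.05,.10],tool(REST,'edge'))
E
```

```text
time: 6.15
position: [0.46, -0.3466, 0.2237]
tool_rot: [0.36, -3.112, -0.124]
ft_force: [0.2, -0.6, -2.2]
grip_width: 0.061
grip_force: 50.0
shift [-92.9 274.9  66.8] turn [49.7  0.9  2.3] |d| 297.7 |r| 49.7 t 6.2 q [-0.05  0.27  0.82  1.62 -0.24  1.42  2.61]
shift [-81.5 234.5 -36.9] turn [49.7  0.9  2.3] |d| 251.0 |r| 49.7 t 6.2 q [-0.05  0.27  0.82  1.62 -0.24  1.42  2.61]
```

View pics/s2.png

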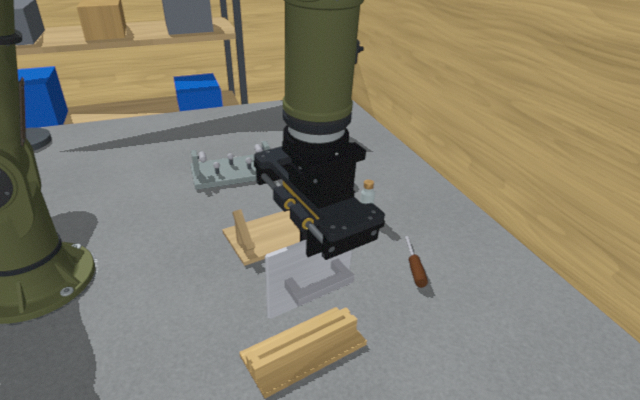

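The plate hangs cleanly out of the rack ((310,280)), still aligned. Carry it above the rest while tilting.

```bash
python3 -m jog '[[[-10,30,-36,7,0,0,0],[-25,70,-40,14,0,0,0],[-40,110,-40,21,0,1,0],[-55,150,-38,28,0,1,0],[-65,190,-37,35,1,2,0],[-75,220,-37,42,1,2,0],[-81,234,-37,49,1,2,0],[-81,234,-37,49.7,1,2.3,0],[-81,234,-37,49.7,1,2.3,0]]]'
python3 - <<'E'
from h import *
go(SEAT+REST@[0,.038,.04],tool(REST,'edge'))
go(SEAT+REST@[0,.043,.02],tool(REST,'edge'))
E
```

```text
time: 7.1
position: [0.4843, -0.1006, 0.2743]
tool_rot: [-0.277, 2.832, -1.17]
ft_force: [-0.2, 0.1, -2.7]
grip_width: 0.067
grip_force: 50.0
shift [-12.2 161.4  35.5] turn [ 0.2 -0.2  0.5] |d| 165.7 |r| 0.6 t 7.1 q [-0.66 -0.05  0.25  1.98  0.78  1.47  1.17]
shift [-12.3 181.4  30.6] turn [ 0.2 -0.2  0.5] |d| 184.4 |r| 0.6 t 7.1 q [-0.66 -0.05  0.25  1.98  0.78  1.47  1.17]
```

```bash
python3 -m jog '[[[-6,40,10,0,0,0,0],[-12,80,25,0,0,0.5,0],[-12,120,31,0,0,0.5,0],[-12,150,31,0,0,0.5,0],[-12,170,31,0,0,0.5,0],[-12,181,31,0,0,0.5,0],[-12,181,31,0,0,0.5,0]]]'
python3 - <<'E'
from h import *
d=grab("side","pics/s3.png");
go(SEAT+REST@[0,.043,0],tool(REST,'edge'))
E
```

```text
time: 7.8
position: [0.4761, 0.0043, 0.126]
tool_rot: [-0.257, 2.83, -1.167]
ft_force: [0.5, 0.3, -3.5]
grip_width: 0.066
grip_force: 50.0
shift [ 1.3 24.  -0.6] turn [ 0.1 -0.2 -0.4] |d| 24.0 |r| 0.5 t 7.85 q [-0.75  0.21  0.17  2.03  0.7   1.33  0.85]
```

View pics/s3.png

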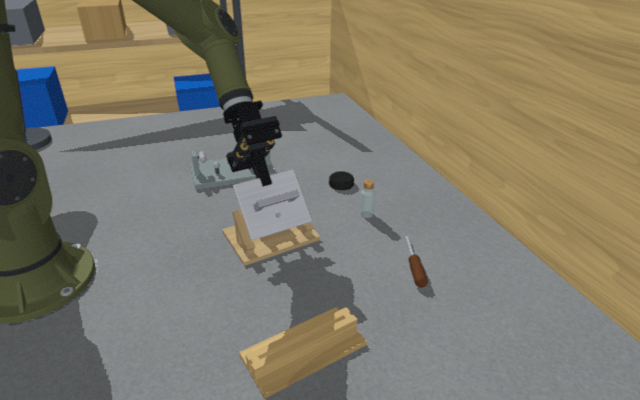

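The plate hovers parallel above the rails ((275,205)), handle up. Lower it in small steps.

```bash
python3 -m jog '[[[1,8,0,0,0,0,0],[1,15,0,0,0,0,0],[1,20,0,0,0,0,0],[1,23,0,0,0,0,0],[1,23,0,0,0,0,0]]]'
python3 -m jog '[[[0,0,3,0,0,0,0],[0,0,5,0,0,0,0],[0,0,5,0,0,0,0]]]'
python3 - <<'E'
from h import *
d=grab("side","pics/s4.png")
go(SEAT+REST@[0,.038,0],tool(REST,'edge'))
P=cloud(d);q=P[(abs(P[...,0]-.477)<.06)&(abs(P[...,1]+.015)<.08)&(P[...,2]>.05)&(P[...,2]<.13)]
E
```

```text
time: 8.35
position: [0.4722, 0.0206, 0.1104]
tool_rot: [-0.259, 2.828, -1.169]
ft_force: [0.1, 0.1, -1.6]
grip_width: 0.066
grip_force: 50.0
time: 8.65
position: [0.4725, 0.0185, 0.1081]
tool_rot: [-0.259, 2.828, -1.168]
ft_force: [-6.7, 6.0, 9.2]
grip_width: 0.068
grip_force: 50.0
shift [ 0.1 -0.1  1.8] turn [ 0.1 -0.2 -0.3] |d| 1.9 |r| 0.3 t 8.7 q [-0.77  0.25  0.15  2.04  0.69  1.31  0.81]
```

```bash
cat >> h.py <<'E'
def top_of(d,b,pf):  # sheet-plane points (handle face) in approx plate frame; returns normal,height,y-extent
    P=cloud(d); L=(P-b)@pf
    m=(abs(L[...,0])<.07)&(abs(L[...,1])<.075)&(abs(L[...,2]-.003)<.012); m[np.isnan(L[...,0])]=0
    q=L[m]; A=np.c_[q[:,:2],np.ones(len(q))]; k=np.ones(len(q),bool)
    for _ in range(6):
        c=np.linalg.lstsq(A[k],q[k,2],rcond=None)[0]; k=abs(A@c-q[:,2])<.002
    e=q[k]; print("n",k.sum(),"slope deg x,y",np.degrees(np.arctan(c[:2])).round(2),"mid z off mm",round(c[2]*1000-3,2),"x ext",np.percentile(e[:,0],[.5,99.5]).round(4),"y ext",np.percentile(e[:,1],[.5,99.5]).round(4))
E
python3 - <<'E'
from h import *
d=grab("side"); top_of(d,SEAT,REST)
E
```

```text
n 2301 slope deg x,y [ 0.03 -0.01] mid z off mm 0.11 x ext [-0.0672  0.0693] y ext [-0.0611  0.059 ]
```

Contact on the ledges, and the plate lies within 1 mm of the seat. Release and back off up-slope.

```bash
python3 -m jog '[[[0,0,-1,0,0,0,15],[0,0,-1,0,0,0,30],[0,0,-1,0,0,0,30],[0,0,-1,0,0,0,30],[0,0,-1,0,0,0,30]]]'
python3 -m jog '[[[0,0,-10,0,0,0,30],[0,0,-30,0,0,0,30],[0,0,-55,0,0,0,30],[0,0,-80,0,0,0,40],[0,0,-80,0,0,0,40]]]'
python3 - <<'E'
from h import *
d=grab("side"); top_of(d,SEAT,REST)
go(SEAT+REST@[0,0,.016+.12],tool(REST,'bar',1))
go(SEAT+REST@[0,0,.016+.12],tool(REST,'bar'))
E
```

```text
time: 9.25
position: [0.4725, 0.0176, 0.1072]
tool_rot: [-0.258, 2.829, -1.168]
ft_force: [0.6, 0.0, -0.1]
grip_width: 0.331
grip_force: 0.0
time: 9.75
position: [0.4634, 0.0773, 0.166]
tool_rot: [-0.262, 2.826, -1.16]
ft_force: [0.0, 0.5, -0.1]
grip_width: 0.431
grip_force: 0.0
n 2391 slope deg x,y [ 0.03 -0.12] mid z off mm 0.16 x ext [-0.0674  0.0693] y ext [-0.0601  0.0593]
shift [   0.6 -137.2  120.1] turn [  0.3 126.9 127.4] |d| 182.3 |r| 179.8 t 9.8 q [-0.83  0.21  0.11  1.94  0.64  1.47  0.82]
shift [   0.6 -137.2  120.1] turn [-89.8   0.2  -0.2] |d| 182.3 |r| 89.8 t 9.8 q [-0.83  0.21  0.11  1.94  0.64  1.47  0.82]
```

```bash
python3 -m jog '[[[0,-40,-20,-7,0,0,40],[0,-80,-20,-14,0,0,40],[0,-120,-20,-21,0,0,40],[0,-160,-10,-28,0,0,40],[0,-184,0,-36,0,0,40],[0,-184,0,-45,0,0,40],[0,-184,0,-45,0,0,40]]]'
python3 -m jog '[[[0,0,0,0,0,8.5,40],[0,0,0,0,0,17,40],[0,0,0,0,0,25.5,40],[0,0,0,0,0,34,40],[0,0,0,0,0,42.5,40],[0,0,0,0,0,51,40],[0,0,0,0,0,59.5,40],[0,0,0,0,0,68,40],[0,0,0,0,0,76.5,40],[0,0,0,0,0,85,40]]]'
python3 -m jog '[[[0,0,0,0,0,8.5,40],[0,0,0,0,0,17,40],[0,0,0,0,0,25.5,40],[0,0,0,0,0,34,40],[0,0,0,0,0,42.5,40],[0,0,0,0,0,51,40],[0,0,0,0,0,59.5,40],[0,0,0,0,0,68,40],[0,0,0,0,0,76.5,40],[0,0,0,0,0,85,40]]]'
python3 - <<'E'
from h import *
go(SEAT+REST@[0,0,.016+.12],tool(REST,'bar',1))
E
```

```text
time: 10.5
position: [0.4855, -0.0625, 0.2944]
tool_rot: [-0.264, 3.128, 0.007]
ft_force: [0.9, -0.5, 0.4]
grip_width: 0.462
grip_force: 0.0
time: 11.5
position: [0.4849, -0.0542, 0.2921]
tool_rot: [-1.907, -2.494, 0.002]
ft_force: [0.5, -1.0, -0.1]
grip_width: 0.459
grip_force: 0.0
time: 12.5
position: [0.4849, -0.0542, 0.2921]
tool_rot: [-3.092, -0.55, 0.004]
ft_force: [0.2, -0.5, -0.0]
grip_width: 0.461
grip_force: 0.0
shift [ -6.6  50.5 115.9] turn [44.8  3.8  8.8] |d| 126.6 |r| 45.8 t 12.5 q [-0.37 -0.07  0.41  1.74  0.03  1.47 -1.18]
```

```bash
python3 -m jog '[[[0,20,10,8,0.7,1.7,40],[0,40,30,15,1.4,3.4,40],[-3,50,60,22,2,5,40],[-6,50,90,30,2.7,7,40],[-6.6,50.5,116,38,3.4,8,40],[-6.6,50.5,116,44.8,3.8,8.8,40],[-6.6,50.5,116,44.8,3.8,8.8,40],[-6.6,50.5,116,44.8,3.8,8.8,40]]]'
python3 - <<'E'
from h import *
d=grab("side","pics/s5.png")
go(SEAT+REST@[0,0,.016],tool(REST,'bar',1))
E
```

```text
time: 13.3
position: [0.4967, -0.1038, 0.1763]
tool_rot: [-2.347, -0.229, 0.095]
ft_force: [0.6, 0.4, 1.6]
grip_width: 0.462
grip_force: 0.0
shift [ -1.4   1.3 121.1] turn [0.  0.2 0.4] |d| 121.1 |r| 0.5 t 13.35 q [ 0.08  0.49  0.6   1.63 -0.74  1.78 -0.56]
```

View pics/s5.png

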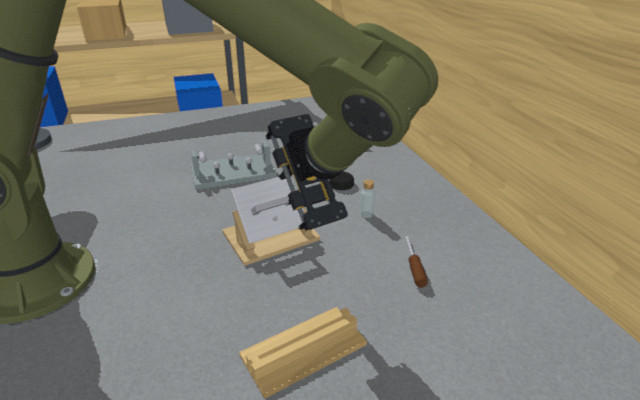

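The plate lies on the rest and the open gripper faces the bar squarely ((275,205)). Descend onto the bar and grip.

```bash
python3 -m jog '[[[-1,1,30,0,0,0.4,40],[-1,1,60,0,0,0.4,40],[-1,1,85,0,0,0.4,40],[-1,1,100,0,0,0.4,40],[-1,1,112,0,0,0.4,40],[-1,1,118,0,0,0.4,40],[-1,1,118,0,0,0.4,40]]]'
python3 - <<'E'
from h import *
go(SEAT+REST@[0,0,.016],tool(REST,'bar',1))
E
```

```text
time: 14.05
position: [0.4808, -0.0227, 0.094]
tool_rot: [-2.347, -0.224, 0.093]
ft_force: [1.0, 0.2, 0.2]
grip_width: 0.46
grip_force: 0.0
shift [-0.5  0.2  3.6] turn [-0.   0.1  0. ] |d| 3.6 |r| 0.1 t 14.05 q [-0.02  0.49  0.56  1.83 -0.79  1.57 -0.54]
```

```bash
python3 -m jog '[[[0,0,2,0,0,0,20],[0,0,2,0,0,0,5],[0,0,2,0,0,0,0],[0,0,2,0,0,0,0],[0,0,2,0,0,0,0],[0,0,2,0,0,0,0]]]' 50
python3 -m jog '[[[0,0,-3,0,0,0,0],[0,0,-10,0,0,0,0],[0,0,-25,0,0,0,0],[0,0,-45,0,0,0,0],[0,0,-70,0,0,0,0],[0,0,-100,0,0,0,0],[0,0,-120,0,0,0,0]]]'
python3 - <<'E'
from h import *
go([.46,.10,.30],tool(HOME,'bar',1))
go(HP+[0,0,.016+.12],tool(HOME,'bar',1))
E
```

```text
time: 14.65
position: [0.4806, -0.0221, 0.0924]
tool_rot: [-2.347, -0.222, 0.093]
ft_force: [0.2, -0.5, 1.7]
grip_width: 0.156
grip_force: 50.0
time: 15.35
position: [0.497, -0.1082, 0.1788]
tool_rot: [-2.35, -0.22, 0.091]
ft_force: [0.2, -0.4, -2.7]
grip_width: 0.158
grip_force: 50.0
shift [   2.3 -235.4   63.2] turn [-44.7   4.4  10.7] |d| 243.7 |r| 46.2 t 15.35 q [ 0.08  0.5   0.61  1.62 -0.74  1.78 -0.56]
shift [  30.  -311.1  291.4] turn [-44.7   4.4  10.7] |d| 427.3 |r| 46.2 t 15.35 q [ 0.08  0.5   0.61  1.62 -0.74  1.78 -0.56]
```

```bash
python3 -m jog '[[[0,-25,-20,-7,0.7,1.7,0],[0,-60,-20,-14,1.4,3.4,0],[0,-100,0,-21,2,5,0],[0,-140,20,-28,2.8,6.8,0],[2,-180,40,-35,3.5,8.5,0],[2,-215,60,-42,4.2,10,0],[2,-235,63,-44.7,4.4,10.7,0],[2,-235,63,-44.7,4.4,10.7,0]]]'
python3 - <<'E'
from h import *
go(HP+[0,0,.016+.12],tool(HOME,'bar',1))
E
```

```text
time: 16.15
position: [0.4576, 0.1106, 0.3019]
tool_rot: [-3.135, -0.009, -0.002]
ft_force: [0.0, 1.1, -3.1]
grip_width: 0.15
grip_force: 50.0
shift [  -9.3 -204.7  111.4] turn [-0.4 -0.1  0.9] |d| 233.3 |r| 1.0 t 16.15 q [-0.6  -0.11  0.29  1.76  0.02  1.48 -1.88]
```

```bash
python3 -m jog '[[[-3,-40,0,0,0,0.5,0],[-6,-85,10,0,0,0.9,0],[-9,-130,30,0,0,0.9,0],[-9,-170,60,0,0,0.9,0],[-9,-195,90,0,0,0.9,0],[-9,-205,111,-0.4,0,0.9,0],[-9,-205,111,-0.4,0,0.9,0],[-9,-205,111,-0.4,0,0.9,0]]]'
python3 - <<'E'
from h import *
d=grab("side","pics/s6.png")
go(HP+[0,0,.016],tool(HOME,'bar',1))
P=HP+[0,0,.12]
top_of(d,P,HOME); top_of(grab("top"),P,HOME)
E
```

```text
time: 16.95
position: [0.452, 0.306, 0.1889]
tool_rot: [3.136, -0.04, -0.004]
ft_force: [-0.2, -0.7, -3.0]
grip_width: 0.153
grip_force: 50.0
shift [ -5.6 -10.2 118.2] turn [ 0.2  0.1 -0.9] |d| 118.8 |r| 0.9 t 17.0 q [-0.76  0.12  0.12  1.76 -0.01  1.27 -2.23]
n 784 slope deg x,y [-0.14 -0.35] mid z off mm -4.67 x ext [-0.0629  0.0696] y ext [-0.0727  0.0496]
n 985 slope deg x,y [ 0.02 -0.29] mid z off mm -3.99 x ext [-0.0634  0.0698] y ext [-0.0704  0.0488]
```

View pics/s6.png

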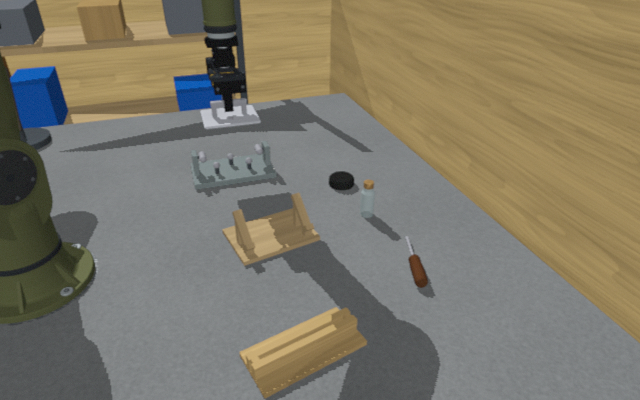

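The plate is held level, handle up, above the mount ((230,115)); it is ~10 mm short in y and ~5 mm in x. Correct and lower to ~25 mm above home.

```bash
python3 -m jog '[[[-5.6,-10,20,0.3,0,-0.9,0],[-5.6,-10,45,0.3,0,-0.9,0],[-5.6,-10,70,0.3,0,-0.9,0],[-5.6,-10,85,0.3,0,-0.9,0],[-5.6,-10,91,0.3,0,-0.9,0],[-5.6,-10,91,0.3,0,-0.9,0]]]'
python3 - <<'E'
from h import *
go(HP+[0,0,.0185],tool(HOME,'bar',1))
P=HP+[0,0,.025]
top_of(grab("side"),P,HOME); top_of(grab("top"),P,HOME)
E
```

```text
time: 17.65
position: [0.4461, 0.3169, 0.0978]
tool_rot: [-3.14, 0.013, 0.003]
ft_force: [0.3, -0.3, -3.5]
grip_width: 0.154
grip_force: 50.0
shift [ 1.2  1.  23.6] turn [-0.1  0.1  0.1] |d| 23.7 |r| 0.2 t 17.65 q [-0.76  0.2   0.11  1.86 -0.03  1.08 -2.22]
n 787 slope deg x,y [-0.06 -0.06] mid z off mm -0.65 x ext [-0.0683  0.0686] y ext [-0.0612  0.0603]
n 836 slope deg x,y [0.06 0.12] mid z off mm -0.37 x ext [-0.0694  0.0695] y ext [-0.0589  0.0596]
```

```bash
python3 -m jog '[[[1,0.5,6,0,0,0,0],[1,0.5,10,0,0,0,0],[1,0.5,13,0,0,0,0],[1,0.5,16,0,0,0,0],[1,0.5,19,0,0,0,0],[1,0.5,21,0,0,0,0],[1,0.5,23,0,0,0,0],[1,0.5,24.5,0,0,0,0],[1,0.5,24.5,0,0,0,0]]]'
python3 - <<'E'
from h import *
go(HP+[0,0,.0185],tool(HOME,'bar',1))
top_of(grab("side"),HP,HOME); top_of(grab("top"),HP,HOME)
E
```

```text
time: 18.65
position: [0.4463, 0.3169, 0.0735]
tool_rot: [-3.14, 0.012, 0.005]
ft_force: [-2.6, -1.6, 5.0]
grip_width: 0.158
grip_force: 50.0
shift [ 1.   0.9 -0.7] turn [-0.1  0.2  0.2] |d| 1.5 |r| 0.2 t 18.65 q [-0.76  0.23  0.11  1.88 -0.03  1.03 -2.22]
n 775 slope deg x,y [-0.02  0.05] mid z off mm 0.05 x ext [-0.0684  0.0689] y ext [-0.0622  0.0596]
n 753 slope deg x,y [-0.24 -0.23] mid z off mm -0.52 x ext [-0.0687  0.0693] y ext [-0.0597  0.0596]
```

The plate reads home in height and level. A light extra press, then release and retreat.

```bash
python3 -m jog '[[[0,0,2,0,0,0,0],[0,0,4,0,0,0,0],[0,0,4,0,0,0,0],[0,0,1,0,0,0,0]]]'
python3 -m jog '[[[0,0,-1,0,0,0,25],[0,0,-1,0,0,0,40],[0,0,-1,0,0,0,40],[0,0,-1,0,0,0,40]]]'
python3 -m jog '[[[0,0,-10,0,0,0,40],[0,0,-30,0,0,0,40],[0,0,-60,0,0,0,40],[0,0,-100,0,0,0,40],[0,0,-150,0,0,0,40],[0,0,-150,0,0,0,40]]]'
python3 - <<'E'
from h import *
top_of(grab("side","pics/s7.png"),HP,HOME); top_of(grab("top"),HP,HOME)
E
```

```text
time: 19.15
position: [0.4464, 0.317, 0.0735]
tool_rot: [-3.14, 0.012, 0.004]
ft_force: [-1.5, 1.8, -3.5]
grip_width: 0.155
grip_force: 50.0
time: 19.55
position: [0.4467, 0.3167, 0.0725]
tool_rot: [-3.141, 0.012, 0.004]
ft_force: [-0.2, -0.6, 0.1]
grip_width: 0.415
grip_force: 0.0
time: 20.15
position: [0.4506, 0.3191, 0.2314]
tool_rot: [-3.131, 0.012, -0.014]
ft_force: [0.9, 0.7, 0.2]
grip_width: 0.458
grip_force: 0.0
n 811 slope deg x,y [-0.03 -0.02] mid z off mm 0.01 x ext [-0.0683  0.0693] y ext [-0.0622  0.0602]
n 940 slope deg x,y [ 0.01 -0.  ] mid z off mm -0.43 x ext [-0.0687  0.0693] y ext [-0.0598  0.0593]
```

View pics/s7.png

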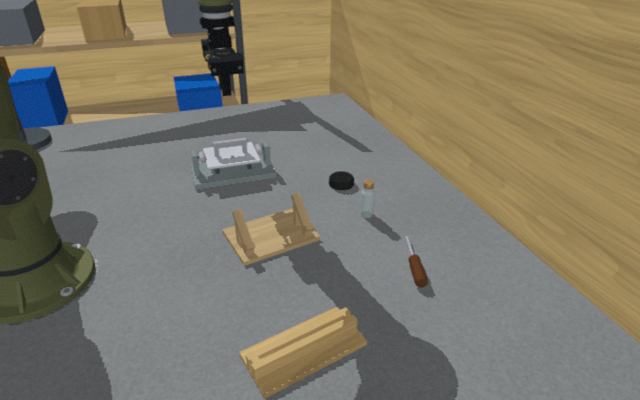

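The plate sits level in the mount ((232,155)) between both rollers, within 0.5 mm of home height. The gripper is clear and the bystanders look unmoved. Hand in.

```bash
python3 -c "
from bench import ctrl
print(ctrl.close_job())"
```

```text
the job is handed in; nothing more can be done
None
```

The plate was leaned on the rest and released, then taken by its bar and seated on the mount; both cameras show it level and within 0.5 mm of home height, let go of, with the bystanders apparently unmoved, and I handed the job in just after 20 s (verdict not shown).

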